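Lay the last spice jar down and shut the spice box

TASK

One spice jar was left standing in its lane of the flat spice box, so the lid cannot shut. Push it over with a fingertip so that it lies in its lane like the other three, then push the open lid over from behind so that it comes down fully shut. Only push: do not pick up or carry any jar, and leave the things beside the box where they are.

Things in the scene. Friction and masses are not known exactly. Their poses are not given: they have to be found in the camera images.
- spice_box: shallow wooden box, fixed, 176 mm (own x) x 218 mm (own y) x 62 mm high; walls 7 mm, floor 8 mm thick; stands on the work surface. Origin: centre of its underside; own x points to the hinged side (about the robot's left), own y about towards the robot. Low dividers (26 mm high, 4 mm thick) along x make four lanes, 162 mm long, 48 mm wide, centred at own y = -78, -26, 26, 78 mm
- box_lid (a joint): angle of the box's wooden lid: 0 = shut flat on the rim, pi/2 = upright, stop at 1.85 = leaning outwards, away from the box. Slightly stiff, damped hinge: open, the lid stays leaning as it is left; pushed 0.3 rad or more past upright towards the box, it sinks shut by itself in 1 to 2 s
- lid_edge (a point): middle of the lid's free edge (upper edge while open), at half its thickness. The lid is 176 mm from hinge to this edge, 218 mm wide, 10 mm thick, 0.25 kg (top of the shut lid 72 mm above the surface); a finger tab, 50 mm wide, stands 13 mm out from the middle of this edge
- jar_up: the standing glass spice jar, dark cap, pale label with red, 41 mm in diameter, 105 mm tall, about 0.11 kg, loose on the box's floor at the end of one lane (any of the four) away from the hinge. Origin: centre of its underside; own z runs along the jar to the cap. Pushed near the cap towards the hinge side it topples into its lane, where there is room for it to lie
- jar_a: glass spice jar of the same size (41 x 105 mm), dark cap, white and blue label, lying in a lane, cap to the hinge side. Origin: centre of its underside; own z along the jar to the cap
- jar_b: glass spice jar of the same size (41 x 105 mm), dark cap, black label with green leaves, lying in a lane, cap to the hinge side. Origin: centre of its underside; own z along the jar to the cap
- jar_c: glass spice jar of the same size (41 x 105 mm), dark cap, black label with green leaves, lying in a lane, cap to the hinge side. Origin: centre of its underside; own z along the jar to the cap
- shaker: glass salt shaker, 44 mm in diameter, 90 mm tall, standing behind the open lid, on the far left; origin at the centre of its underside; leave it alone
- garlic: garlic bulb, about 53 mm, on the right of the box; origin at the centre of its underside; leave it alone
- tin: food tin, 75 mm in diameter, 58 mm tall, standing on the right of the box; origin at the centre of its underside; leave it alone
- lid_hinge (a point): middle of the lid's hinge line, which runs along the top edge of the box's +x wall, parallel to the box's y (88 mm from the box's centre, 62 mm above its underside)
- mug: cream mug with bands, 83 mm in diameter (115 mm with its handle), 90 mm tall, standing near left, at the washer's edge; origin at the centre of its underside; leave it alone

How it is judged:
On the way, in this order (a step that is already met when the one before it is completed fails the run):
1. the standing jar lies down in the box while the lid is still open (angle between jar_up's own z axis and vertical above 1.4 rad and height (world z) of jar_up below 0.045 m and value of joint box_lid above 1.2 rad), for 0.2 s.
2. the lid is shut (value of joint box_lid below 0.05 rad), for 0.2 s.
At the end, for the whole second after the job is handed in: The lid is shut on the rim (joint under 0.05 rad), the jar that stood lies in the box (its axis within 0.17 rad of level, its underside's centre below 45 mm) at rest, and the other three jars lie within 30 mm of where they were (value of joint box_lid below 0.05 rad and angle between jar_up's own z axis and vertical above 1.4 rad and height (world z) of jar_up below 0.045 m and x of jar_up in the frame of spice_box between -0.082 and 0.08 m and y of jar_up in the frame of spice_box between -0.102 and 0.102 m and distance of each of jar_a, jar_b, jar_c from where it was at the start of the episode below 0.03 m and linear speed of jar_up below 0.02 m/s); the robot touches nothing.
It fails at once if a jar is lifted (height (world z) of any of jar_up, jar_a, jar_b, jar_c above 0.06 m).
It fails at once if something beside the box is moved more than 25 mm or tipped (distance of any of shaker, garlic, tin, mug from where it was at the start of the episode above 0.025 m or angle between any of shaker, tin, mug's own z axis and vertical above 0.5 rad).
It also fails if it takes over 45 s, if anything falls off the work surface, if the arm or the gripper's body presses on something with over 40 N, if the wrist force passes 120 N, or if a joint passes its speed limit or range.

ROBOT

A 6-joint arm with a two-finger parallel gripper is mounted at the origin on a cart in front of the work surface, level with it; the furniture and walls round the work are solid. World frame = base frame: x ahead of the robot, y to its left, z up, the work surface at z = 0. Lengths are in m, angles in rad, forces in N, time in s.
With the tool pointing down it reaches from about 0.35 to 0.975 m from the base axis. Payload 4.9 kg.
Tool frame: the origin (TCP) lies between the finger pads; the fingertips stand 19 mm ahead of it and the grasp point (between the pads) is the TCP; z points along the fingers, y is the line along which they close (so a half turn about z gives the same grasp; the last joint's range is limited). The gripper opens to 85 mm and grips with 20 to 120 N. Pads are 22 mm wide; open, the fingers measure 114 mm over their backs; the gripper's body (76 mm by 85 mm) begins 54 mm behind the grasp point. The pads swing forward as they close: fully open they stand 13 mm farther back than shut.
Start: joints at [1, 0.053, 1.613, -0, 1.476, -0.119], TCP at [0.273, 0.562, 0.25] pointing down, gripper open.
Joint ranges: [-3.01, 3.01], [-1.01, 2.22], [0.06, 2.58], [-1.02, 4.17], [0.09, 2.62], [-3.14, 3.14]. Speed limits (rad/s): [2.57, 2.57, 3.14, 3.14, 3.14, 3.14].

INTERFACE

Orientations are given as a rotation vector (axis times angle).
In Python, from station import ctrl gives the robot as it stands. The module is installed in compiled form; this text tells all that it offers.
- The arm moves only by the tool servo_tool, never from a script. Its argument "increments" is a list that holds one entry, the list of rows, each a list of 5 numbers: the finger opening in cm, from 0 to 8.54, then the shift along the tool's x, y, z in cm, then the turn about the tool's z in degrees. A call has 1 to 5 rows; each row is the pose to reach, as a shift and turn from the pose commanded when the call began, along the tool's axes at that moment; what a row does not reach only later rows make up. A row lasts 1/10 s, in which the tool goes at most 50 mm and 8.59 degrees, less where a joint would pass 70% of its speed; a pose out of reach is approached as far as the arm can. A call with a gripper value outside its range is refused whole. The fingers move at their own pace and stop on an object; "newtons" is the grip in N (left out, the last holds). Time passes only in rows, so rows that repeat a pose let the fingers close. It gives the time, the measured TCP pose, the force, the opening and the grip force at its end, in the units of the state.
- ctrl.get_obs(): the state, without advancing time (a new reading comes with each control period).
- ctrl.get_image(name): name is "scene" or "top"; returns a dict with "img" (384x512x3 uint8, red, green, blue), "fx", "fy", "cx", "cy" (pixels), "rvec" (rotation vector, rad) and "tvec" (3), from world to camera coordinates, as OpenCV has them. Camera axes: x right, y down, z forward; pixel columns grow to the right and rows downward; lengths in m; the calibration is good to about 2 mm. A picture is of the moment at which its call begins. There is no depth.
- ctrl.finish_job(): hands the job in; it is judged then, once.
The state is a dict: "t": time; "q": joint angles; "dq": joint speeds; "effort": joint torques, N m; "tool_pos": TCP position; "tool_rot": TCP orientation; "contact_force": force on the tool from outside, world axes, zero at the start; "wrist_torque": the same for the moment, N m; "opening": finger opening in m; "grip_force": force on a finger pad.
Only numpy, scipy, OpenCV 4.12 (cv2) and the standard library are available. Lean on these libraries where they do the work, as an engineer would, in place of code of your own. Each camera call takes 0.05 s, during which the arm holds its last target. There are 200 camera calls.

## Working session

There is one attempt and no reset: what is moved stays moved. The work goes in short steps, Python scripts to look and compute and a tool call to move; the robot and the scene stay as the last step left them, time stands still between calls to the robot, and variables do not carry over. Pictures are saved under pics/ and viewed, at most 10 in all, crops included, and the job is handed in when it is done.

Besides the shell and the picture viewer there is one more tool, called after "Call:" by a JSON object that holds its "op" and its "data", one argument or row to a line. servo_tool: Moves the arm, as the interface text tells. Its arguments: {"type":"object","properties":{"increments":{"type":"array"},"newtons":{"type":"number"}},"required":["increments"]}

```bash
mkdir -p pics; cat > h.py <<'E'
import numpy as np, cv2, pickle
from station import ctrl
from scipy.spatial.transform import Rotation as R
def grab(n,tag):
    d=ctrl.get_image(n); cv2.imwrite(f'pics/{tag}.png',cv2.resize(d['img'][:,:,::-1],(800,600))); pickle.dump(d,open(f'{n}.pkl','wb')); return d
def ray(d,u,v):
    M=R.from_rotvec(np.ravel(d['rvec'])).as_matrix(); t=np.ravel(d['tvec'])
    return -M.T@t, M.T@np.array([(u-d['cx'])/d['fx'],(v-d['cy'])/d['fy'],1])
def onz(d,u,v,z):   # u,v in 800x600 picture pixels
    o,r=ray(d,u*.64,v*.64); return (o+r*(z-o[2])/r[2]).round(4)
def px(d,p):
    M=R.from_rotvec(np.ravel(d['rvec'])).as_matrix(); c=M@np.array(p)+np.ravel(d['tvec'])
    return np.array([d['fx']*c[0]/c[2]+d['cx'],d['fy']*c[1]/c[2]+d['cy']])/.64
E
python3 - <<'E'
from h import *
for n in('scene','top'):
    d=grab(n,n+'0'); print(n,ray(d,d['cx'],d['cy']))
o=ctrl.get_obs();print(o['t'],o['tool_pos'],o['tool_rot'],R.from_rotvec(o['tool_rot']).as_matrix().round(3))
E
```

```text
scene (array([ 0.22388577, -0.57874435,  0.67839689]), array([ 0.31880039,  0.68325739, -0.65690612]))
top (array([0.30445425, 0.0628311 , 1.06689134]), array([ 0.21821711,  0.00824076, -0.97586545]))
0.1 [0.2725864  0.56182024 0.24916838] [-7.03594779e-01 -3.06110733e+00  2.78055831e-03] [[-0.9    0.437 -0.001]
 [ 0.437  0.9   -0.002]
 [ 0.    -0.002 -1.   ]]
```

View pics/scene0.png

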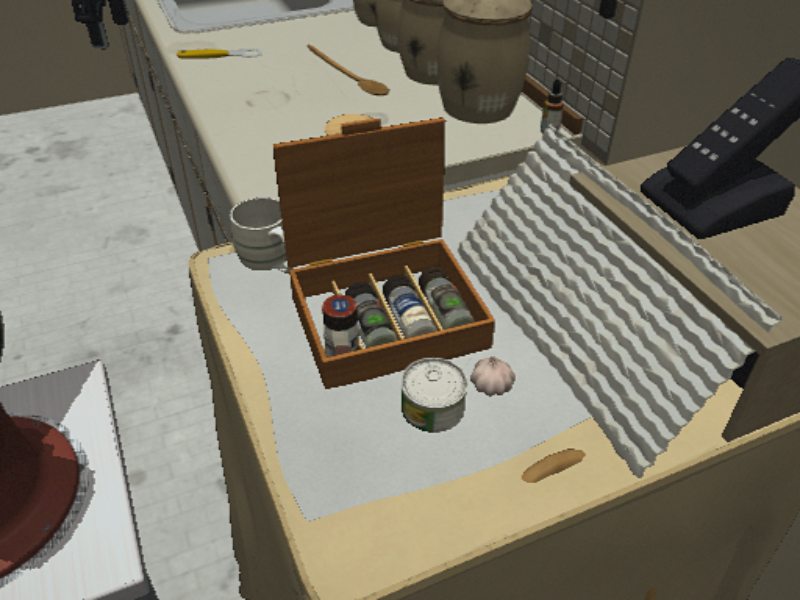

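View pics/top0.png

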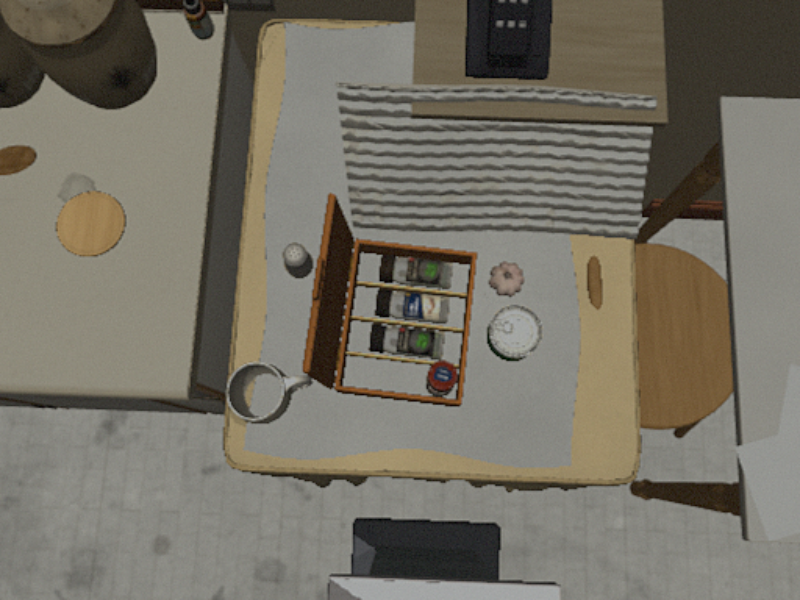

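The standing jar (red cap, about (442,378) in top) is in the lane nearest the robot, at the right end. The box rim corners are at about (357,241), (476,254), (461,404) and (337,391). The lid leans left, its top edge running from (333,196) to (306,372). The shaker is at (295,256) and the mug at (257,391), with its handle reaching (310,380).

```bash
python3 - <<'E'
from h import *
d=pickle.load(open('top.pkl','rb'));s=pickle.load(open('scene.pkl','rb'))
c=np.array([onz(d,u,v,.062) for u,v in[(357,241),(476,254),(461,404),(337,391)]]);print(c,c.mean(0))
ex=(c[0]+c[3]-c[1]-c[2]);ex/=np.linalg.norm(ex);ey=(c[2]+c[3]-c[0]-c[1]);ey/=np.linalg.norm(ey);print(ex,ey)
cap=onz(d,442,375,.113);print('cap',cap,'boxframe',(cap-c.mean(0))@ex,(cap-c.mean(0))@ey)
print('cap in scene',px(s,cap))
B=c.mean(0);B[2]=0
for a in(1.6,1.7,1.75,1.8,1.85):
  for y in(-.109,.109):
    p=B+ex*(.088-.176*np.cos(a))+ey*y+np.array([0,0,.062+.176*np.sin(a)]);print(a,y,p.round(3),px(d,p).round(),px(s,p).round())
print('shaker',onz(d,295,250,.09),'mug',onz(d,257,386,.09),'handle',onz(d,310,380,.06),onz(d,310,380,.08))
print('tin',onz(d,517,330,.058),'garlic',onz(d,507,278,.04))
print('drape left edge',onz(d,340,85,.2),onz(d,355,228,0))
o=ctrl.get_obs();print(px(d,o['tool_pos']),px(s,o['tool_pos']))
E
```

```text
[[ 0.6127  0.1383  0.062 ]
 [ 0.5997 -0.0318  0.062 ]
 [ 0.387  -0.0146  0.062 ]
 [ 0.3984  0.1548  0.062 ]] [0.49945  0.061675 0.062   ]
[0.0716855  0.99742729 0.        ] [-0.99690008  0.07867806  0.        ]
cap [0.4194 0.0148 0.113 ] boxframe -0.05249282792918297 0.07611381695599571
cap in scene [340.00970017 304.8279444 ]
1.6 -0.109 [0.615 0.146 0.238] [342. 195.] [447. 122.]
1.6 0.109 [0.397 0.163 0.238] [316. 376.] [273. 150.]
1.7 -0.109 [0.616 0.163 0.237] [327. 194.] [442. 117.]
1.7 0.109 [0.399 0.181 0.237] [301. 375.] [270. 144.]
1.75 -0.109 [0.617 0.172 0.235] [320. 194.] [439. 115.]
1.75 0.109 [0.399 0.189 0.235] [294. 374.] [268. 142.]
1.8 -0.109 [0.617 0.181 0.233] [313. 194.] [437. 113.]
1.8 0.109 [0.4   0.198 0.233] [286. 374.] [267. 140.]
1.85 -0.109 [0.618 0.189 0.231] [307. 194.] [434. 111.]
1.85 0.109 [0.401 0.206 0.231] [279. 373.] [265. 138.]
shaker [0.588  0.2213 0.09  ] mug [0.3985 0.2588 0.09  ] handle [0.4122 0.1929 0.06  ] [0.4101 0.1903 0.08  ]
tin [ 0.4927 -0.091   0.058 ] garlic [ 0.5718 -0.0791  0.04  ]
drape left edge [0.78   0.1605 0.2   ] [0.6522 0.147  0.    ]
[-59.70922416 476.75061152] [110.72547505  30.991884  ]
```

Call:
{"op": "servo_tool", "data": {
  "increments": [
    [[0,0,0,-5,-8],[0,0,0,-9,-16],[0,0,0,-9,-21.6],[0,0,0,-9,-21.6]]
  ]
}}

```text
t: 0.5
tool_pos: [0.2731, 0.5626, 0.3419]
tool_rot: [0.118, 3.138, 0.003]
contact_force: [-0.1, -0.6, -0.2]
opening: 0.0285
grip_force: 0.0
```

Call:
{"op": "servo_tool", "data": {
  "increments": [
    [[0,-1.5,-5,0,0],[0,-3,-10,0,0],[0,-4.5,-15,0,0],[0,-6,-20,0,0],[0,-7.5,-25,0,0]]
  ]
}}

```text
t: 1.0
tool_pos: [0.326, 0.316, 0.3379]
tool_rot: [-0.12, -3.137, 0.004]
contact_force: [0.1, -1.2, 0.4]
opening: -0.0001
grip_force: 0.0
```

Call:
{"op": "servo_tool", "data": {
  "increments": [
    [[0,-1.7,-5,0,0],[0,-3.3,-10,0,0],[0,-5,-15,0,0],[0,-6.6,-20,0,0],[0,-8.2,-25,0,0]]
  ]
}}

```text
t: 1.5
tool_pos: [0.386, 0.0736, 0.3383]
tool_rot: [-0.121, -3.137, 0.0]
contact_force: [1.0, 0.4, -0.3]
opening: -0.0001
grip_force: 0.0
```

Call:
{"op": "servo_tool", "data": {
  "increments": [
    [[0,-1.7,-5,0,0],[0,-3.4,-10.4,0,0],[0,-3.4,-10.4,4,0],[0,-3.4,-10.4,9,0],[0,-3.4,-10.4,13,0]]
  ]
}}

```text
t: 2.0
tool_pos: [0.411, -0.0313, 0.2058]
tool_rot: [-0.125, -3.135, -0.002]
contact_force: [-0.6, 0.3, -0.6]
opening: -0.0001
grip_force: 0.0
```

```bash
python3 - <<'E'
from h import *
grab('scene','scene1')
o=ctrl.get_obs();p=o['tool_pos'];T=R.from_rotvec(o['tool_rot']).as_matrix();print(p,T.round(3))
cap=np.array([.4194,.0148,.113]);print('cap rel tool cm',100*T.T@(cap-p))
E
```

```text
[ 0.40710682 -0.02990802  0.19806663] [[-0.997  0.078 -0.017]
 [ 0.078  0.997  0.004]
 [ 0.017  0.003 -1.   ]]
cap rel tool cm [-1.02178543  4.52682853  8.50449196]
```

View pics/scene1.png

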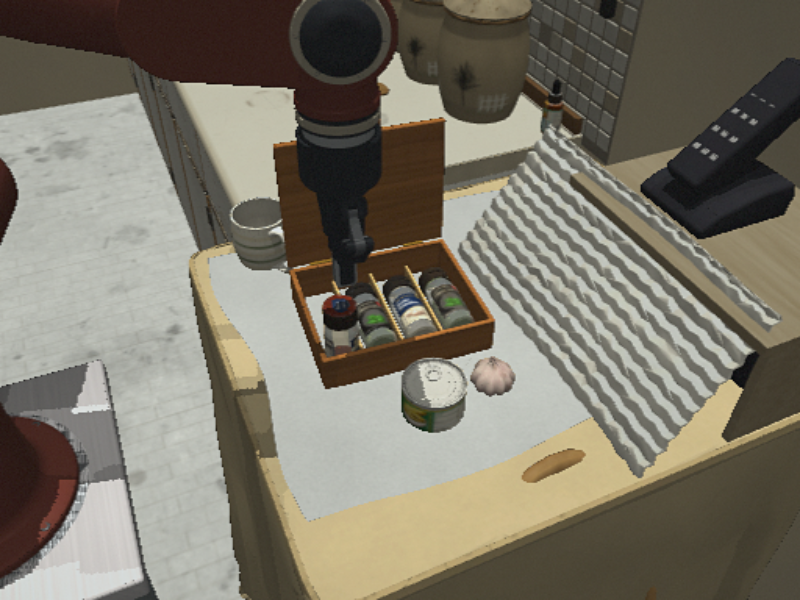

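The fingertip is above and to the right of the standing jar at (345,280), clear of the tin and lid. I'll go down and check the height before pushing.

Call:
{"op": "servo_tool", "data": {
  "increments": [
    [[0,-0.5,-1.5,3,0],[0,-1,-1.5,6,0],[0,-1,-1.5,9,0],[0,-1,-1.5,9,0],[0,-1,-1.5,9,0]]
  ]
}}

```text
t: 2.55
tool_pos: [0.4212, -0.0463, 0.1203]
tool_rot: [-0.119, -3.137, -0.001]
contact_force: [0.4, 0.5, 0.2]
opening: 0.0002
grip_force: 0.0
```

```bash
python3 - <<'E'
from h import *
o=ctrl.get_obs();p=o['tool_pos'];T=R.from_rotvec(o['tool_rot']).as_matrix();print(p,T.round(3),o['contact_force'])
cap=np.array([.4194,.0148,.113]);print('cap rel tool cm',100*T.T@(cap-p))
E
```

```text
[ 0.42117952 -0.04627495  0.12027935] [[-0.997  0.075 -0.002]
 [ 0.075  0.997  0.001]
 [ 0.002  0.    -1.   ]] [0.35183365 0.50606325 0.2169524 ]
cap rel tool cm [0.63683003 6.07638133 0.73149407]
```

Call:
{"op": "servo_tool", "data": {
  "increments": [
    [[0,0.6,0,1.3,0],[0,0.6,1,1.3,0],[0,0.6,2,1.3,0],[0,0.6,2.6,1.3,0],[0,0.6,3.2,1.3,0]]
  ]
}}

```text
t: 3.05
tool_pos: [0.4185, -0.0134, 0.108]
tool_rot: [0.116, 3.138, -0.001]
contact_force: [-0.4, -0.4, -0.1]
opening: 0.0001
grip_force: 0.2
```

Call:
{"op": "servo_tool", "data": {
  "increments": [
    [[0,0,0.7,0,0],[0,0,1.4,0,0],[0,0,2.1,0,0],[0,0,2.8,0,0],[0,0,3.5,0,0]]
  ]
}}

```text
t: 3.55
tool_pos: [0.4206, 0.0214, 0.1072]
tool_rot: [-0.117, -3.139, -0.0]
contact_force: [-0.8, -0.4, -0.9]
opening: 0.0
grip_force: 0.0
```

```bash
python3 - <<'E'
from h import *
grab('scene','scene2')
o=ctrl.get_obs();print(o['tool_pos'],o['contact_force'])
E
```

```text
[0.42061971 0.02202148 0.10723466] [-0.20912599 -0.02379078 -0.45816992]
```

View pics/scene2.png

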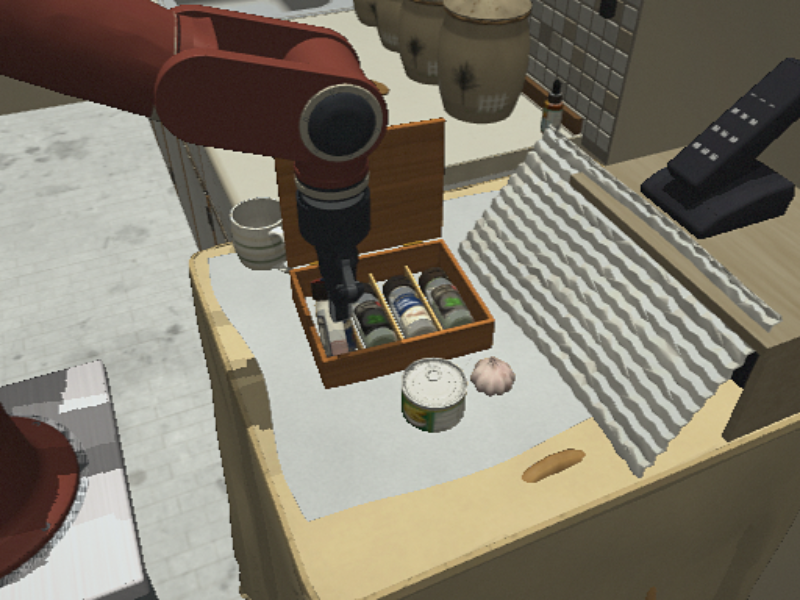

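The jar has toppled into its lane (around (330,325)). I'll retract upward and check from above.

Call:
{"op": "servo_tool", "data": {
  "increments": [
    [[0,0,-2,-4,0],[0,0,-3,-9,0],[0,0,-3,-14,0],[0,0,-3,-19,0],[0,0,-3,-23.5,0]]
  ]
}}

```text
t: 4.1
tool_pos: [0.4182, -0.0092, 0.3449]
tool_rot: [0.118, 3.138, -0.001]
contact_force: [0.5, 0.1, 0.4]
opening: -0.0003
grip_force: 0.0
```

Call:
{"op": "servo_tool", "data": {
  "increments": [
    [[0,0,0,0,0],[0,2,0,0,0],[0,4,0,0,0]]
  ]
}}

```text
t: 4.4
tool_pos: [0.3781, -0.0061, 0.3418]
tool_rot: [-0.117, -3.138, -0.0]
contact_force: [-0.5, 0.1, -0.6]
opening: 0.0001
grip_force: 0.0
```

```bash
python3 - <<'E'
from h import *
d=grab('scene','s3');d2=grab('top','t3')
a=cv2.resize(d['img'][:,:,::-1],(800,600))[100:400,200:600];b=cv2.resize(d2['img'][:,:,::-1],(800,600))[150:450,200:600]
cv2.imwrite('pics/c3.png',np.hstack([a,b]))
o=ctrl.get_obs();print(o['tool_pos'],o['q'])
E
```

```text
[ 0.37757678 -0.00597136  0.34187385] [-2.13551186e-01 -6.17725555e-01  2.00570710e+00 -5.93602020e-05
  1.75324931e+00 -1.70944698e+00]
```

View pics/c3.png

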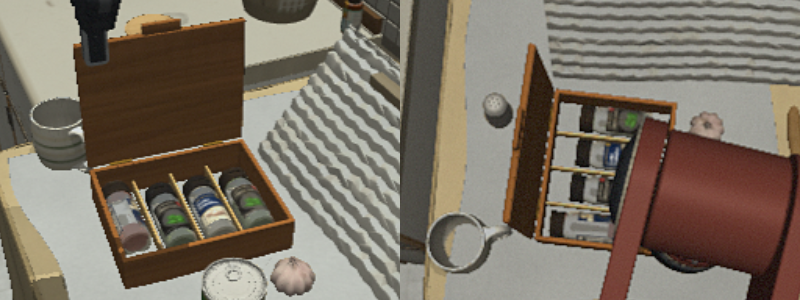

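Jar_up lies in its lane with its cap toward the hinge, the other jars are undisturbed, and the lid is still open. I'll go over the lid to a spot behind it.

Call:
{"op": "servo_tool", "data": {
  "increments": [
    [[0,-2,4.5,0,0],[0,-4,9,0,0],[0,-6,13.5,0,0],[0,-8,18,0,0],[0,-10,22.5,0,0]]
  ]
}}

```text
t: 5.0
tool_pos: [0.4961, 0.2131, 0.3411]
tool_rot: [-0.117, -3.139, 0.001]
contact_force: [0.6, 0.3, 1.0]
opening: -0.0002
grip_force: 0.0
```

Call:
{"op": "servo_tool", "data": {
  "increments": [
    [[0,-1.5,4.2,0,0],[0,-1.5,4.2,0,0],[0,-1.5,4.2,0,0]]
  ]
}}

```text
t: 5.3
tool_pos: [0.5134, 0.2523, 0.3404]
tool_rot: [-0.115, -3.137, 0.002]
contact_force: [-0.1, 0.0, 0.8]
opening: -0.0
grip_force: 0.0
```

```bash
python3 - <<'E'
from h import *
o=ctrl.get_obs();p=o['tool_pos'];T=R.from_rotvec(o['tool_rot']).as_matrix();print(p,T.round(3),o['q'])
print('to go cm',100*T.T@(np.array([.514,.252,.215])-p))
E
```

```text
[0.51337162 0.25229407 0.34040675] [[-0.997  0.073 -0.003]
 [ 0.073  0.997 -0.001]
 [ 0.003 -0.001 -1.   ]] [ 3.26876386e-01 -1.09009995e-01  1.62307373e+00 -3.90553948e-04
  1.63044085e+00 -1.17066777e+00]
to go cm [-9.65506665e-02 -5.99914240e-03  1.25404941e+01]
```

Call:
{"op": "servo_tool", "data": {
  "increments": [
    [[0,0,0,4,0],[0,0,0,8,0],[0,0,0,12.5,0],[0,0,0,12.5,0],[0,0,0,12.5,0]]
  ]
}}

```text
t: 5.8
tool_pos: [0.5129, 0.2505, 0.2174]
tool_rot: [-0.119, -3.138, 0.001]
contact_force: [1.4, -0.2, 1.1]
opening: 0.0002
grip_force: 0.0
```

Call:
{"op": "servo_tool", "data": {
  "increments": [
    [[0,0,-1.5,0,0],[0,0,-3,0,0],[0,0,-4.2,0,0],[0,0,-5.4,0,0],[0,0,-6.6,0,0]]
  ]
}}

```text
t: 6.3
tool_pos: [0.5086, 0.1845, 0.2185]
tool_rot: [0.118, 3.137, 0.001]
contact_force: [0.4, 1.3, 1.3]
opening: -0.0001
grip_force: 0.0
```

Call:
{"op": "servo_tool", "data": {
  "increments": [
    [[0,0,-1.2,0,0],[0,0,-2.4,0,0],[0,0,-3.6,0,0],[0,0,-4.8,0,0],[0,0,-6,0,0]]
  ]
}}

```text
t: 6.8
tool_pos: [0.5035, 0.1248, 0.2171]
tool_rot: [-0.117, -3.139, 0.0]
contact_force: [0.1, -1.1, -0.2]
opening: -0.0
grip_force: 0.0
```

```bash
python3 - <<'E'
from h import *
grab('scene','s4')
o=ctrl.get_obs();print(o['tool_pos'],o['contact_force'])
E
```

```text
[0.50351646 0.12348544 0.2170504 ] [ 0.07802411 -1.37514906 -0.36420994]
```

View pics/s4.png

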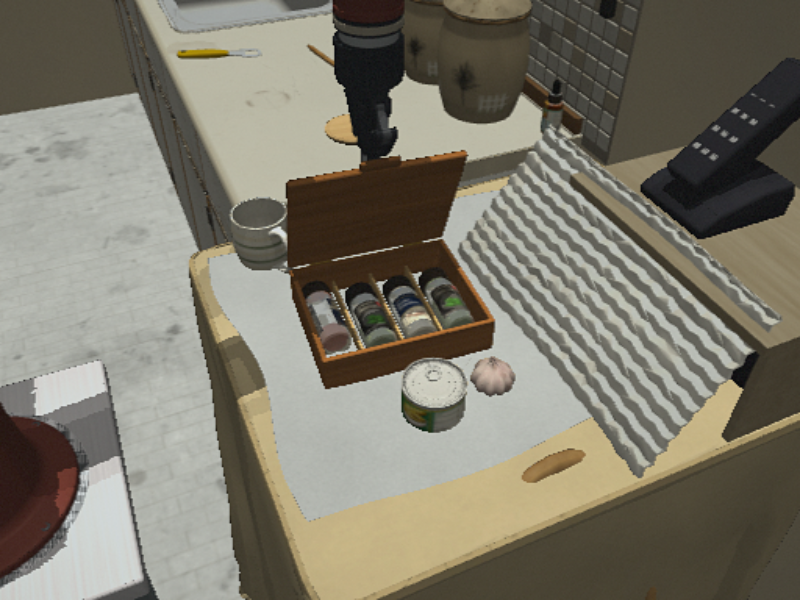

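The lid is going over, now past upright with its edge at about (375,165). I'll push a little more, then lift clear and let it sink.

Call:
{"op": "servo_tool", "data": {
  "increments": [
    [[0,0,-1.2,0,0],[0,0,-2.4,0,0],[0,0,-3.6,0,0],[0,0,-4,0,0],[0,0,-4,0,0]]
  ]
}}

```text
t: 7.35
tool_pos: [0.5007, 0.0853, 0.2173]
tool_rot: [0.119, 3.139, 0.0]
contact_force: [-0.2, 1.2, -0.5]
opening: -0.0001
grip_force: 0.0
```

Call:
{"op": "servo_tool", "data": {
  "increments": [
    [[0,0,1,0,0],[0,0,2,-4,0],[0,0,2,-8,0],[0,0,2,-12,0],[0,0,2,-12,0]]
  ]
}}

```text
t: 7.85
tool_pos: [0.5046, 0.1073, 0.3451]
tool_rot: [0.115, 3.127, 0.003]
contact_force: [1.2, 0.2, -0.4]
opening: 0.0001
grip_force: 0.0
```

Call:
{"op": "servo_tool", "data": {
  "increments": [
    [[0,0,0,0,0],[0,0,0,0,0],[0,0,0,0,0],[0,0,0,0,0],[0,0,0,0,0]]
  ]
}}

```text
t: 8.35
tool_pos: [0.5019, 0.1059, 0.3363]
tool_rot: [-0.118, -3.138, 0.0]
contact_force: [-0.6, 0.6, 0.2]
opening: -0.0005
grip_force: 0.0
```

Call:
{"op": "servo_tool", "data": {
  "increments": [
    [[0,0,0,0,0],[0,0,0,0,0],[0,0,0,0,0],[0,0,0,0,0],[0,0,0,0,0]]
  ]
}}

```text
t: 8.85
tool_pos: [0.5022, 0.1059, 0.3374]
tool_rot: [0.118, 3.139, 0.0]
contact_force: [0.3, 0.1, 0.3]
opening: 0.0001
grip_force: 0.0
```

Call:
{"op": "servo_tool", "data": {
  "increments": [
    [[0,0,0,0,0],[0,0,0,0,0],[0,0,0,0,0],[0,0,0,0,0],[0,0,0,0,0]]
  ]
}}

```text
t: 9.35
tool_pos: [0.5022, 0.1059, 0.3373]
tool_rot: [-0.118, -3.139, -0.0]
contact_force: [0.0, -0.1, -0.2]
opening: -0.0
grip_force: 0.0
```

```bash
python3 - <<'E'
from h import *
grab('scene','s5')
o=ctrl.get_obs();print(o['t'],o['tool_pos'],o['contact_force'])
E
```

```text
9.4 [0.5022215  0.10588907 0.33730663] [0.48822747 0.03003246 0.66857247]
```

View pics/s5.png

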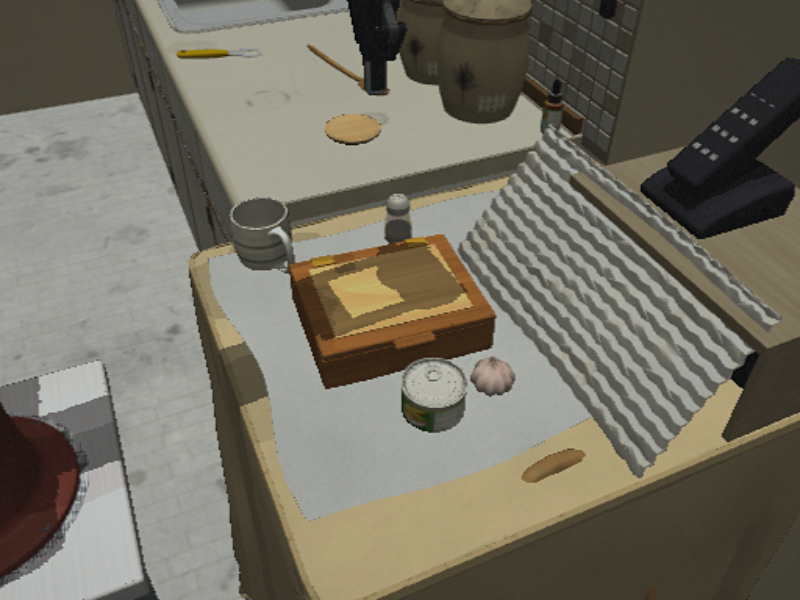

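The lid appears flush on the rim, its front corners at about (328,358) and (494,316), and everything beside the box is in place. I'll compare those corners with the shut prediction and let it settle a little longer.

Call:
{"op": "servo_tool", "data": {
  "increments": [
    [[0,0,0,0,0],[0,0,0,0,0],[0,0,0,0,0],[0,0,0,0,0],[0,0,0,0,0]]
  ]
}}

```text
t: 9.9
tool_pos: [0.5022, 0.1059, 0.3373]
tool_rot: [-0.118, -3.139, 0.0]
contact_force: [-0.2, 0.1, -0.3]
opening: -0.0002
grip_force: 0.0
```

```bash
python3 - <<'E'
from h import *
old=cv2.imread('pics/s5.png').astype(int); s=grab('scene','s6')
B=np.array([.4995,.0617,0]);ex=np.array([.075,.997,0]);ey=np.array([-.997,.075,0])
for a in(0,.05,.1):
  print(a,[px(s,B+ex*(.088-.176*np.cos(a)-.01*np.sin(a))+ey*y+[0,0,.062+.176*np.sin(a)+.01*np.cos(a)]).round(1) for y in(-.109,.109)])
print('moved px',(abs(cv2.imread('pics/s6.png').astype(int)-old)[230:400,280:510].max(2)>30).sum())
E
```

```text
0 [array([497.3, 315.1]), array([322.4, 357.8])]
0.05 [array([498.1, 309.9]), array([322. , 352.6])]
0.1 [array([498.8, 304.4]), array([321.5, 347. ])]
moved px 0
```

```bash
python3 -c "
import cv2
a=cv2.imread('pics/s6.png')[270:390,300:510];cv2.imwrite('pics/c6.png',cv2.resize(a,None,fx=3.8,fy=3.8))"
```

```text
(no output)
```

View pics/c6.png

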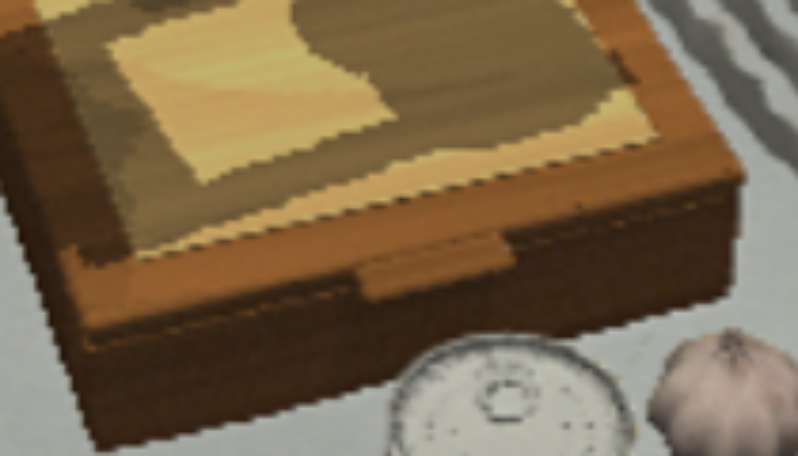

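The lid's front corners sit at about (322,357) and (495,316), which matches angle 0. There is no gap at the rim and nothing is moving.

```bash
python3 -c "
from station import ctrl
print(ctrl.finish_job())"
```

```text
the job is handed in; nothing more can be done
None
```

The standing jar now lies in its lane, the lid looks fully shut in the camera view, nothing beside the box was disturbed, and the job is handed in (about 10 s used; no verdict was returned).

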